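# Clear the V-block and hold a lens barrel pressed in it

### The arm

A 6-joint arm with a two-finger parallel gripper is mounted at the origin on the work surface. World frame = base frame: x ahead of the robot, y to its left, z up, the work surface at z = 0. Lengths are in m, angles in rad, forces in N, time in s.
With the tool pointing down it reaches from about 0.375 to 0.9 m from the base axis. Payload 3.1 kg.
Tool frame: the origin (TCP) lies midway between the tips of the shut fingers; the grasp point (between the pads) lies 19 mm behind it; x points along the fingers, z is the direction in which the jaws open and shut, and the axes are right-handed (so a half turn about x gives the same grasp; the last joint's range is limited). The gripper opens to 85 mm and grips with 20 to 120 N. Pads are 22 mm wide; open, the fingers measure 114 mm over their backs; the gripper's body (76 mm by 85 mm) begins 54 mm behind the grasp point. The pads swing forward as they close: fully open they stand 13 mm farther back than shut.
Start: joints at [1.071, 0.527, 1.433, -0, 1.181, -0.178], TCP at [0.198, 0.593, 0.231] pointing down, gripper open.
Joint ranges: [-3.08, 3.08], [-0.75, 2.2], [0.22, 2.44], [-1.43, 4.57], [0, 2.65], [-2.85, 2.85]. Speed limits (rad/s): [2.79, 2.79, 3.14, 3.14, 3.14, 3.14].

### API

Orientations are given as a unit quaternion [x, y, z, w].
In Python, from station import status, snapshot, camera_params, ticket gives the robot as it stands.
- The arm moves only by the tool arm_command, never from a script. Its argument "series" is a list that holds one entry, the list of rows, each a list of 4 numbers: the shift along the tool's x, y, z in mm, then the turn about the tool's x in rad. A call has 1 to 10 rows; each row shifts and turns the commanded pose from where the row before left it, along the tool's axes as they then stand; what a row does not reach is not made up. A row lasts 1/10 s, in which the tool goes at most 50 mm and 8.59 degrees, less where a joint would pass 70% of its speed; a pose out of reach is approached as far as the arm can. A call is refused whole if a number of a shift passes 50 or a number of a turn 0.15, either way. A call with a gripper value outside its range is refused whole. "jaw" is the opening in per cent of the stroke, from 0 (shut) to 100 (fully open), set as the call begins (left out, the last holds). The fingers move at their own pace and stop on an object; "force" is the grip in N (left out, the last holds). Time passes only in rows, so rows that do not move let the fingers close. It gives the time, the measured TCP pose, the force and the opening at its end, in the units of the state.
- status.sense(): the state, without advancing time (a new reading comes with each control period).
- snapshot(name): name is "scene" or "top"; returns the picture (400x640x3 uint8, red, green, blue); there is no depth.
- camera_params(name): a dict with "fovy" (degrees; the focal length in pixels is half the picture's height over the tangent of half this angle, whatever the lens; pixels are square), "cx", "cy" (the principal point, pixels), "extrinsics" (4x4, takes a point from camera to world coordinates). Camera axes: x right, y down, z forward; pixel columns grow to the right and rows downward; lengths in m; the calibration is good to about 2 mm. A picture is of the moment at which its call begins. camera_params takes no time and is no camera call.
- ticket.sign_off(): hands the job in, once; it reports no verdict.
The state is a dict: "t": time; "q": joint angles; "qd": joint speeds; "tau": joint torques, N m; "tcp_pos": TCP position; "tool_rot": TCP orientation; "force": force on the tool from outside, world axes, zero at the start; "ft_torque": the same for the moment, N m; "finger_gap": opening from 0.0 (shut) to 1.0 (fully open).
Only numpy, scipy, OpenCV 4.12 (cv2) and the standard library are available. Lean on these libraries where they do the work, as an engineer would, in place of code of your own. Each camera call takes 0.05 s, during which the arm holds its last target. There are 200 camera calls.

### The job

Take the brush and sweep both brass offcuts out of the blue V-block's groove with it so that they drop off the block's end (keep your fingers off the offcuts), then lay the brush flat back on its green mat and let go. Then pick the black lens barrel off its grey cradle, seat it lengthwise and centred in the groove, and press it gently down until the sprung blue block's top is flush with the fixed yellow cheeks beside it. Finish like that, still holding the barrel pressed onto both sides of the V, and leave the other things on the bench where they are.

Things in the scene. Friction and masses are not known exactly. Their poses are not given: they have to be found in the camera images.
- jig: Fixed spring nest: steel base plate 62 x 104 x 8 mm; origin at the centre of its underside, on the bench; x along the V groove, z up. Two fixed yellow cheeks (34 mm along x, 31 to 41 mm to either side in y) rise to 54 mm. Between them the sprung blue V-block, 34 mm long in x, 54 mm wide, top at 60 mm at rest, groove open at both ends; only the base plate lies beyond its ends (14 mm).
- saddle (a joint): How far the sprung blue V-block is pushed down, m: 0 at rest (its top 6 mm above the yellow cheeks), 0.006 when its top is flush with the cheeks, 0.014 at the stop. Pushing it takes about 2 N to start and 1.3 N more for each mm (about 10 N at flush); it springs back when let go.
- groove (a point): Mid-length of the bottom line (vertex) of the V groove, on the moving V-block, which also floats up to 3 mm sideways (in y, soft centring spring 0.4 N/mm); x along the groove, z up. At rest 38 mm above the bench. The groove is a 90 degree V with two steel side faces (each at 45 degrees), 34 mm long, 22 mm deep, 44 mm wide at the top. A seated lens barrel has its axis 25.5 mm above this point.
- scrap_a: Brass offcut, 12 mm cube, 15 g, loose, lying corner-down in the V groove at first; origin at its centre.
- scrap_b: Second brass offcut, the same as scrap_a, further along the groove.
- mat: Flat green mat 240 x 120 x 2 mm fixed to the bench, long side along its x; origin at the centre of its underside, on the bench.
- brush: Round brush, 165 mm long, about 60 g, lying flat on the mat, axis 10 mm above the bench. Origin on its axis at the grip place, near its balance point; x points to the bristles. Wooden handle 16 x 16 mm square from x = -75 to 25 mm, ferrule dia. 16 mm to 45 mm, stiff dark round tuft dia. 14 mm to 90 mm.
- brush_tip (a point): Centre of the free end of the brush's tuft, 90 mm ahead of the brush origin along its x.
- cradle: Fixed low grey cradle for the barrel, 34 mm along the barrel (x), 56 mm wide, its floor 10 mm above the bench, with two 5 mm high ribs beside the barrel; origin at the centre of its underside. The barrel sticks out 10 mm past either end.
- lens: Black lens barrel, cylinder dia. 36 mm, 54 mm long, flat end rims, orange band at mid-length, 0.13 kg; origin at its centre, x along its axis (either end is the same). At first level on the cradle, axis 28 mm above the bench. Hold it from above by its two end faces (54 mm apart): the fingers then pass clear of the ends of cradle and V-block.
- spare_wheel: Spare black tyre with yellow hub lying flat, dia. 66 mm, 24 mm high, bystander; origin under its centre.
- breadboard: White breadboard 55 x 84 x 9 mm with two black chips, bystander; origin under its centre.
- screwdriver: Screwdriver lying on the bench near the robot, 170 mm long, bystander; x along it.
- screw_jar: Closed glass jar dia. 60 mm, 75 mm high, bystander; origin under its centre.
- parts_box: Clear divided parts box 130 x 180 x 40 mm, bystander; origin under its centre.

How it is judged:
On the way, in this order (a step that is already met when the one before it is completed fails the run):
1. the brush is picked up (height (world z) of brush above 0.04 m), for 0.2 s.
2. both offcuts are swept off the V-block while the brush is still up (height (world z) of each of scrap_a, scrap_b below 0.03 m and height (world z) of brush above 0.025 m), for 0.1 s.
3. the brush lies flat on its mat again, released (x of brush in the frame of mat between -0.09 and 0.09 m and y of brush in the frame of mat between -0.055 and 0.055 m and z of brush in the frame of mat below 0.016 m and contact force between the fingers and brush below 0.05 N and linear speed of brush below 0.02 m/s), for 0.2 s.
4. the lens barrel is lifted off its cradle (height (world z) of lens above 0.045 m and contact force between the fingers and lens above 0.5 N), for 0.2 s.
At the end, for the whole second after the job is handed in: Robot presses the barrel (>1 N), still, centre within 9 mm along and 2.5 mm across the groove, axis 22.5-27.5 mm above the vertex and within 0.06 rad, >1.5 N on each side of the V, block down 3.5-8.5 mm. Offcuts below 30 mm. Brush flat on its mat (origin within 90 x 55 mm of centre), released (all of step 3 and x of lens in the frame of groove between -0.009 and 0.009 m and y of lens in the frame of groove between -0.0025 and 0.0025 m and z of lens in the frame of groove between 0.0225 and 0.0275 m and angle between the x axis of lens and the x axis of groove, either way round below 0.06 rad and contact force between lens and saddle_c0 above 1.5 N and contact force between lens and saddle_c1 above 1.5 N and value of joint saddle between 0.0035 and 0.0085 m and contact force between the fingers and lens above 1 N and linear speed of lens below 0.02 m/s and height (world z) of each of scrap_a, scrap_b below 0.03 m); the arm keeps its last pose, push and grip.
It fails at once if fingers touch an offcut (contact force between the fingers and scrap_a above 0.3 N or contact force between the fingers and scrap_b above 0.3 N).
It fails at once if the barrel is rammed into the V (over 25 N on a side) (contact force between lens and saddle_c0 above 25 N or contact force between lens and saddle_c1 above 25 N).
It fails at once if another thing on the bench is moved by more than 20 mm (distance of any of spare_wheel, breadboard, screwdriver, screw_jar, parts_box from where it was at the start of the episode above 0.02 m).
It also fails if it takes over 64 s, if anything falls off the work surface, if the arm or the gripper's body presses on something with over 40 N, if the wrist force passes 120 N, or if a joint passes its speed limit or range.

## Working session

There is one attempt and no reset: what is moved stays moved. The work goes in short steps, Python scripts to look and compute and a tool call to move; the robot and the scene stay as the last step left them, time stands still between calls to the robot, and variables do not carry over. Pictures are saved under pics/ and viewed, about 8 in all and at most 12, crops included, and the job is handed in when it is done.

Besides the shell and the picture viewer there is one more tool, called after "Request:" as name([rows], argument=value, ...), one row to a line, values as JSON. arm_command: Moves the arm, as the interface text tells. Its arguments: {"type":"object","properties":{"series":{"type":"array"},"jaw":{"type":"number"},"force":{"type":"number"}},"required":["series"]}

```bash
mkdir -p pics; ls
python3 - <<'E'
from station import status,snapshot,camera_params
import cv2,numpy as np
for n in("scene","top"):
    im=snapshot(n); cv2.imwrite(f"pics/{n}0.png",im[:,:,::-1]); p=camera_params(n); print(n,p)
s=status.sense(); print(s)
E
```

```text
pics
scene {'fovy': 45.427981468194595, 'cx': 321.2941513421904, 'cy': 200.32008514236978, 'extrinsics': array([[ 0.80534124,  0.3873931 , -0.44872271,  1.12690279],
       [ 0.59233982, -0.49566938,  0.63517353, -0.85520227],
       [ 0.02364373, -0.77732777, -0.62865135,  0.91452984],
       [ 0.        ,  0.        ,  0.        ,  1.        ]])}
top {'fovy': 43.72060050019619, 'cx': 319.43338361293735, 'cy': 194.2952515001096, 'extrinsics': array([[ 6.74909587e-04, -9.96843708e-01,  7.93861885e-02,
         4.11670503e-01],
       [-9.99964653e-01, -1.33807294e-03, -8.30073684e-03,
        -2.35759764e-03],
       [ 8.38076180e-03, -7.93777802e-02, -9.96809375e-01,
         1.77786293e+00],
       [ 0.00000000e+00,  0.00000000e+00,  0.00000000e+00,
         1.00000000e+00]])}
{'t': 0.1, 'q': array([ 1.07052756e+00,  5.28401924e-01,  1.43377423e+00,  1.42575693e-05,
        1.18142887e+00, -1.78482109e-01]), 'qd': array([-2.33041422e-03, -1.94699214e-03, -2.57353861e-03, -2.07748958e-05,
       -1.07774430e-03, -2.36230918e-03]), 'tau': array([-4.21258956e-04, -4.43301129e+01, -1.78585410e+01, -2.10920607e-04,
        3.88622531e-03, -1.12979893e-05]), 'tcp_pos': array([0.19730382, 0.59235304, 0.23041382]), 'tool_rot': array([-0.4137432 ,  0.57428703,  0.41313777,  0.57299926]), 'force': array([ 0.51532502, -0.24295318,  0.18344143]), 'ft_torque': array([-0.06687052,  0.00439489,  0.05706336]), 'finger_gap': 0.9988560115461462}
```

View pics/top0.png

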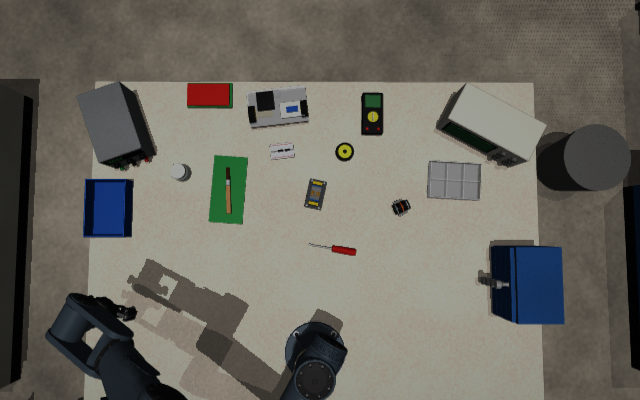

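View pics/scene0.png

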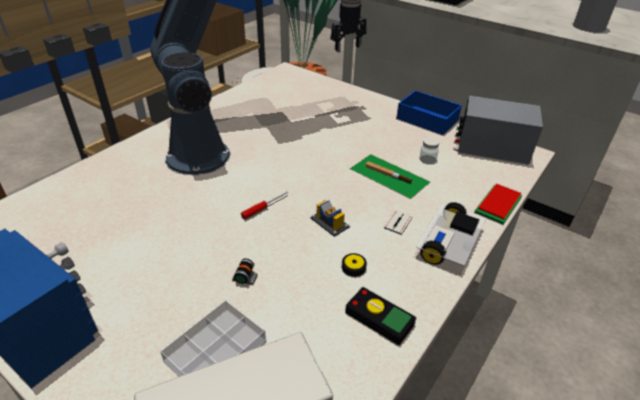

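```bash
cat > h.py <<'E'
import cv2,numpy as np
from station import status,snapshot,camera_params
from scipy.spatial.transform import Rotation as R
def cam(n):
    p=camera_params(n); f=200/np.tan(np.radians(p["fovy"]/2))
    return np.array([[f,0,p["cx"]],[0,f,p["cy"]],[0,0,1]]),p["extrinsics"]
def ray(n,uv):
    K,E=cam(n); d=np.linalg.inv(K)@[uv[0],uv[1],1]; return E[:3,3],E[:3,:3]@d
def toplane(n,uv,z):
    o,d=ray(n,uv); return o+d*(z-o[2])/d[2]
def proj(n,X):
    K,E=cam(n); c=E[:3,:3].T@(np.asarray(X)-E[:3,3]); u=K@c; return u[:2]/u[2]
def tri(uv1,uv2):
    o1,d1=ray("scene",uv1); o2,d2=ray("top",uv2)
    s=np.linalg.lstsq(np.c_[d1,-d2],o2-o1,rcond=None)[0]; a=o1+s[0]*d1; b=o2+s[1]*d2
    return (a+b)/2,np.linalg.norm(a-b)
def blobs(im,lo,hi,box,amin=4):
    h=cv2.cvtColor(im,cv2.COLOR_RGB2HSV); m=cv2.inRange(h,lo,hi); k=np.zeros_like(m); x0,y0,x1,y1=box; k[y0:y1,x0:x1]=m[y0:y1,x0:x1]
    n,l,s,c=cv2.connectedComponentsWithStats(k); out=[]
    for i in range(1,n):
        if s[i,4]>=amin:
            out.append((int(s[i,4]),c[i].round(2),cv2.minAreaRect(np.argwhere(l==i)[:,::-1].astype(np.float32))))
    return sorted(out,key=lambda t:-t[0])
def crop(im,box,k):
    x0,y0,x1,y1=box; return cv2.resize(im[y0:y1,x0:x1],None,fx=k,fy=k,interpolation=cv2.INTER_CUBIC)[:,:,::-1]
E
python3 - <<'E'
from h import *
s=cv2.imread("pics/scene0.png")[:,:,::-1]; t=cv2.imread("pics/top0.png")[:,:,::-1]
a=np.hstack([crop(t,(205,150,255,230),5),crop(t,(296,170,346,220),8)[:400],crop(t,(386,188,416,238),8)[:400,:160]])[:300] if 0 else None
A=crop(t,(296,172,336,217),7);B=crop(t,(381,187,421,232),7);C=crop(t,(208,153,248,228),4)
D=crop(s,(300,190,360,240),5);Ee=crop(s,(225,250,265,290),5);F=crop(s,(345,150,435,200),4)
W=np.zeros((600,800,3),np.uint8)
W[:A.shape[0],:280]=A;W[:B.shape[0],280:560]=B;W[:300,560:720]=C
W[320:570,:300]=D;W[320:520,300:500]=Ee[:, :200];W[320:520,500:800]=F[:, :300]
cv2.imwrite("pics/zoom.png",W)
hsv=[("green",(50,80,40),(75,255,255)),("yellow",(20,120,110),(32,255,255)),("orange",(5,130,100),(17,255,255)),("blue",(95,60,40),(125,255,255)),("wood",(8,60,90),(25,255,255)),("dark",(0,0,0),(179,255,60))]
for n,im,boxes in(("top",t,{"mat":(205,150,255,230),"jig":(300,175,332,214),"lens":(386,192,416,220)}),("scene",s,{"mat":(345,150,435,200),"jig":(305,192,355,240),"lens":(228,255,262,287)})):
  for b,bx in boxes.items():
    for c,lo,hi in hsv:
      for o in blobs(im,lo,hi,bx)[:3]: print(n,b,c,o[0],o[1],[np.round(x,1) for x in o[2]])
E
```

```text
top mat green 2021 [227.86 188.99] [array([227.8, 189.1]), array([33.6, 66.8]), np.float64(5.0)]
top mat orange 94 [227.94 198.83] [array([227.8, 199. ]), array([26.2,  3.5]), np.float64(87.4)]
top mat wood 114 [227.69 198.9 ] [array([228., 199.]), array([28.,  4.]), np.float64(90.0)]
top mat dark 72 [228.33 177.67] [array([228., 183.]), array([32.,  4.]), np.float64(90.0)]
top mat dark 9 [231. 208.] [array([231., 208.]), array([8., 0.]), np.float64(-90.0)]
top jig yellow 25 [316.96 182.68] [array([317.3, 182.8]), array([9.2, 2.4]), np.float64(14.0)]
top jig yellow 25 [313.04 203.12] [array([313. , 203.1]), array([8.6, 2.5]), np.float64(11.3)]
top jig blue 22 [313.45 199.59] [array([313.5, 199.6]), array([9.5, 1.9]), np.float64(14.0)]
top jig blue 16 [316.31 185.75] [array([316.4, 185.9]), array([9.5, 1.5]), np.float64(14.0)]
top jig wood 17 [317.41 193.29] [array([317.5, 193.5]), array([5., 3.]), np.float64(90.0)]
top jig wood 15 [312.4  192.27] [array([312.5, 192. ]), array([4., 3.]), np.float64(90.0)]
top jig wood 7 [315.43 181.71] [array([315.5, 181.5]), array([2.2, 2.2]), np.flo
[... 1348 characters left out ...]
.float64(36.9)]
scene jig dark 164 [326.04 218.73] [array([325.4, 217.6]), array([22.9, 10.8]), np.float64(36.0)]
scene jig dark 66 [332.89 227.97] [array([328.2, 227.7]), array([36.1, 11.2]), np.float64(14.5)]
scene lens green 12 [239.33 278.58] [array([239.8, 278.9]), array([6.7, 1.8]), np.float64(26.6)]
scene lens orange 25 [244.52 266.44] [array([244.4, 266.3]), array([10.4,  2.8]), np.float64(18.4)]
scene lens wood 29 [243.93 266.34] [array([243.7, 266.3]), array([11.4,  3.5]), np.float64(11.3)]
scene lens dark 213 [243.01 276.27] [array([242.5, 275.5]), array([15., 19.]), np.float64(90.0)]
scene lens dark 41 [247.44 264.15] [array([247. , 263.8]), array([12.2,  4.8]), np.float64(31.0)]
```

View pics/zoom.png

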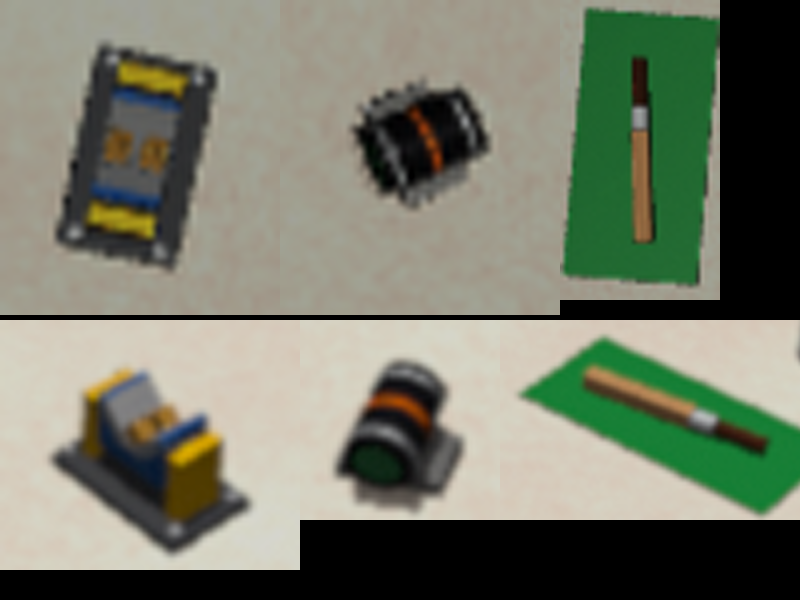

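Run:
```python
from h import *
P=lambda uv,z:toplane("top",uv,z)
yaw=lambda d:np.degrees(np.arctan2(d[1],d[0]))
np.set_printoptions(precision=4,suppress=True)
c1,c2=P((316.96,182.68),.054),P((313.04,203.12),.054); print("cheeks",c1,c2,(c1+c2)/2,"yaw cheekline",yaw(c1-c2), "len",np.linalg.norm(c1-c2))
b1,b2=P((316.31,185.75),.06),P((313.45,199.59),.06); print("blue tops",(b1+b2)/2,yaw(b1-b2),np.linalg.norm(b1-b2))
print("scene cheeks tri",tri((338.54,215.31),(313.04,203.12)),tri((320.39,202.78),(316.96,182.68)))
print("scraps",P((312.4,192.27),.05),P((317.41,193.29),.05))
im=cv2.imread("pics/top0.png")[:,:,::-1]; h=cv2.cvtColor(im,cv2.COLOR_RGB2HSV)
def pca(m,box,z):
    k=np.zeros_like(m);x0,y0,x1,y1=box;k[y0:y1,x0:x1]=m[y0:y1,x0:x1]
    p=np.array([P(q,z)[:2] for q in np.argwhere(k>0)[:,::-1]]); c=p.mean(0); e=np.linalg.svd(p-c,full_matrices=False)[2][0]; t=(p-c)@e
    return c,yaw(e),c+e*t.max(),c+e*t.min(),len(p)
print("jig all", pca(cv2.inRange(h,(0,0,0),(179,255,95)),(300,175,332,214),.03))
print("mat",pca(cv2.inRange(h,(50,80,40),(75,255,255)),(205,150,255,230),.002))
br=255-cv2.inRange(h,(50,60,30),(80,255,255)); 
print("brush",pca(br,(217,163,241,219),.014))
print("band",pca(cv2.inRange(h,(3,110,70),(22,255,255)),(386,192,416,220),.045))
K=cv2.inRange(h,(0,0,0),(179,255,75)); print("lens",pca(K,(386,192,416,220),.03))
s=status.sense(); print(R.from_quat(s["tool_rot"]).as_matrix())
for n in [("lens scene band",(244.5,266.4))]: print(toplane("scene",n[1],.044))
```

```text
cheeks [ 0.5894 -0.0081  0.054 ] [0.5183 0.0054 0.054 ] [ 0.5539 -0.0013  0.054 ] yaw cheekline -10.741108901421379 len 0.07244676817096711
blue tops [ 0.5541 -0.0009  0.06  ] -11.556294635521114 0.04902495984004302
scene cheeks tri (array([0.5414, 0.0198, 0.0085]), np.float64(0.04948622759677872)) (array([ 0.5659, -0.0232,  0.0981]), np.float64(0.04852708847211268))
scraps [0.5563 0.0077 0.05  ] [ 0.5528 -0.0097  0.05  ]
jig all (array([ 0.5508, -0.0014]), np.float64(166.43940322927656), array([0.502 , 0.0104]), array([ 0.6018, -0.0137]), 393)
mat (array([0.5719, 0.3099]), np.float64(175.46596361831936), array([0.4526, 0.3194]), array([0.6908, 0.3005]), 2021)
brush (array([0.5618, 0.3078]), np.float64(-178.13900362358024), array([0.4852, 0.3053]), array([0.6492, 0.3106]), 211)
band (array([ 0.5062, -0.3046]), np.float64(-159.73505539991996), array([ 0.4924, -0.3097]), array([ 0.5202, -0.2994]), 13)
lens (array([ 0.5082, -0.3009]), np.float64(-64.16152026170731), array([ 0.5221, -0.3295]), array([ 0.4959, -0.2754]), 164)
[[-0.001  -0.9487  0.3163]
 [-0.0018  0.3163  0.9487]
 [-1.      0.0004 -0.002 ]]
[ 0.5097 -0.3006  0.044 ]
```

Add to h.py:
```python
def go(x,y,z,yw,ref=None):
    "yw: wanted yaw of tool z (deg). prints turn about tool x, then shift in turned axes (mm)"
    s=status.sense(); M=R.from_quat(s["tool_rot"]).as_matrix(); y0=np.degrees(np.arctan2(M[1,2],M[0,2]))
    dt=(yw-y0+180)%360-180; a=np.radians(yw); Z=np.array([np.cos(a),np.sin(a),0]); X=np.array([0,0,-1.]); Y=np.cross(Z,X)
    d=(np.array([x,y,z])-s["tcp_pos"])*1000
    print("t",round(s["t"],2),"tcp",s["tcp_pos"].round(4),"yaw",round(y0,2),"| turn",round(-np.radians(dt),4),"shift",[round(float(v@d),1) for v in(X,Y,Z)],"F",s["force"].round(2),"gap",round(s["finger_gap"],3))
```

```text
(no output)
```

Request:
arm_command([
  [[0,0,0,-0.118],[0,0,0,-0.118],[0,0,0,-0.118],[0,-25,-21,0],[5,-36,-30,0],[5,-36,-30,0],[5,-36,-30,0],[5,-36,-30,0],[5,-36,-30,0],[5,-36,-30,0]],
], jaw=60)

```text
t: 1.1
tcp_pos: [0.446, 0.3983, 0.2007]
tool_rot: [-0.508, 0.492, 0.508, 0.492]
force: [0.1, 0.5, 1.0]
finger_gap: 0.602
```

Request:
arm_command([
  [[5,-36,-30,0],[5,-36,-30,0],[10,-40,-36,0],[40,0,0,0],[30,0,0,0],[0,0,0,0],[0,0,0,0]],
])

```text
t: 1.8
tcp_pos: [0.5561, 0.3104, 0.1118]
tool_rot: [-0.508, 0.492, 0.508, 0.491]
force: [-0.5, 0.4, 0.0]
finger_gap: 0.598
```

Run:
```python
from h import *
go(.560,.3077,.004,91.9)
im=snapshot("scene"); cv2.imwrite("pics/s1.png",crop(im,(330,110,450,210),6))
```

```text
t 1.8 tcp [0.5561 0.3104 0.1118] yaw 91.85 | turn -0.0008 shift [107.8, -3.8, -2.8] F [-0.49  0.42  0.04] gap 0.598
```

Request:
arm_command([
  [[40,-3.8,-2.8,0],[40,0,0,0],[20,0,0,0],[7.5,0,0,0],[0,0,0,0],[0,0,0,0]],
])

```text
t: 2.45
tcp_pos: [0.5619, 0.3087, 0.0068]
tool_rot: [0.509, -0.49, -0.507, -0.493]
force: [0.7, 0.5, -0.2]
finger_gap: 0.6
```

Request:
arm_command([
  [[0,0,0,0],[0,0,0,0],[0,0,0,0],[0,0,0,0],[0,0,0,0],[0,0,0,0],[0,0,0,0]],
], jaw=0, force=40)

```text
t: 3.15
tcp_pos: [0.5613, 0.3081, 0.0062]
tool_rot: [0.508, -0.491, -0.508, -0.493]
force: [-0.8, -0.3, 6.5]
finger_gap: 0.176
```

Request:
arm_command([
  [[-30,0,0,0],[-40,0,0,0],[-40,0,0,0],[-20,0,0,0],[0,0,0,0],[0,0,0,0]],
])

```text
t: 3.75
tcp_pos: [0.5599, 0.3076, 0.1345]
tool_rot: [-0.508, 0.492, 0.508, 0.492]
force: [-1.0, -0.5, -1.1]
finger_gap: 0.175
```

Run:
```python
from h import *
go(.560,.3077,.13,91.9)
a=snapshot("scene"); b=snapshot("top"); cv2.imwrite("pics/g1.png",np.vstack([crop(a,(330,90,450,190),5)[:, :600],np.hstack([crop(b,(205,150,265,210),1)]*10)[:60,:600]]) if 0 else np.hstack([crop(a,(350,100,430,200),5),crop(b,(200,150,260,225),5)[:375].repeat(1,0) if 0 else cv2.copyMakeBorder(crop(b,(200,150,260,225),5),0,125,0,0,0)]))
```

```text
t 3.75 tcp [0.5599 0.3076 0.1345] yaw 91.84 | turn -0.001 shift [4.5, -0.1, 0.1] F [-0.95 -0.46 -1.06] gap 0.175
```

View pics/g1.png

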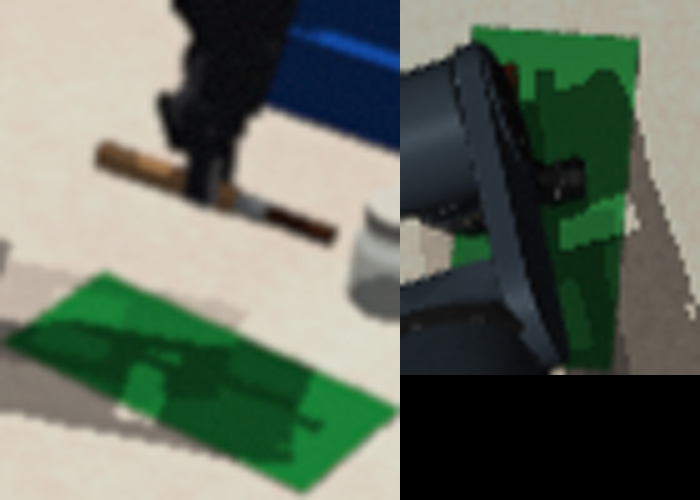

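Run:
```python
from h import *
d=np.array([np.cos(np.radians(1.9)),np.sin(np.radians(1.9)),0]);c=np.array([.5599,.3076,.1385])
print(proj("scene",c-.075*d),proj("scene",c+.09*d),"want (369.4,131) (416.6,147.2)")
a=np.radians(-101.8); g=np.array([np.cos(a),np.sin(a)]); J=np.array([.5538,-.0011])
for tip in(-.035,-.03,.025,.03): print(tip,(J+g*(tip-.09)).round(4))
p=J+g*(-.055-.09); go(*p,.12,-11.8)
```

```text
[369.28233501 130.65498139] [416.69430996 147.51218416] want (369.4,131) (416.6,147.2)
-0.035 [0.5794 0.1213]
-0.03 [0.5783 0.1164]
0.025 [0.5671 0.0625]
0.03 [0.5661 0.0576]
t 3.85 tcp [0.5589 0.3072 0.1328] yaw 91.84 | turn 1.8089 shift [12.8, -157.9, 58.0] F [-0.16 -0.16 -0.99] gap 0.171
```

Request:
arm_command([
  [[0,0,0,0.1],[0,0,0,0.145],[0,0,0,0.145],[0,0,0,0.145],[0,0,0,0.145],[0,0,0,0.145],[0,0,0,0.145],[0,0,0,0.145],[0,0,0,0.145],[0,0,0,0.145]],
])

```text
t: 4.85
tcp_pos: [0.559, 0.3073, 0.1322]
tool_rot: [-0.068, 0.705, 0.067, 0.702]
force: [-0.0, 0.9, -0.2]
finger_gap: 0.177
```

Request:
arm_command([
  [[0,0,0,0.14],[0,0,0,0.14],[0,0,0,0.124],[0,-25,9,0],[0,-35,13,0],[0,-35,13,0],[0,-35,13,0],[0,-27.9,10,0],[0,0,0,0],[0,0,0,0]],
])

```text
t: 5.85
tcp_pos: [0.584, 0.1407, 0.133]
tool_rot: [0.073, 0.704, -0.073, 0.702]
force: [0.2, 0.5, -0.9]
finger_gap: 0.174
```

Run:
```python
from h import *
go(.5837,.1408,.046,-11.8)
a=snapshot("scene"); b=snapshot("top"); cv2.imwrite("pics/g2.png",np.hstack([crop(a,(290,130,370,250),5),cv2.copyMakeBorder(crop(b,(280,150,340,250),6)[:600],0,0,0,0,0)]))
a_=np.radians(-101.8);g=np.r_[np.cos(a_),np.sin(a_),0];s=status.sense();c=s["tcp_pos"]+[0,0,.004]
for n in("scene","top"): print(n,proj(n,c+.09*g),proj(n,c-.075*g))
```

```text
t 5.85 tcp [0.584  0.1407 0.133 ] yaw -11.92 | turn -0.0021 shift [87.0, 0.0, -0.3] F [ 0.22  0.5  -0.92] gap 0.174
scene [345.99205572 177.04322858] [386.22136763 155.71701872]
top [298.23488549 187.25217956] [249.40746978 177.01876749]
```

View pics/g2.png

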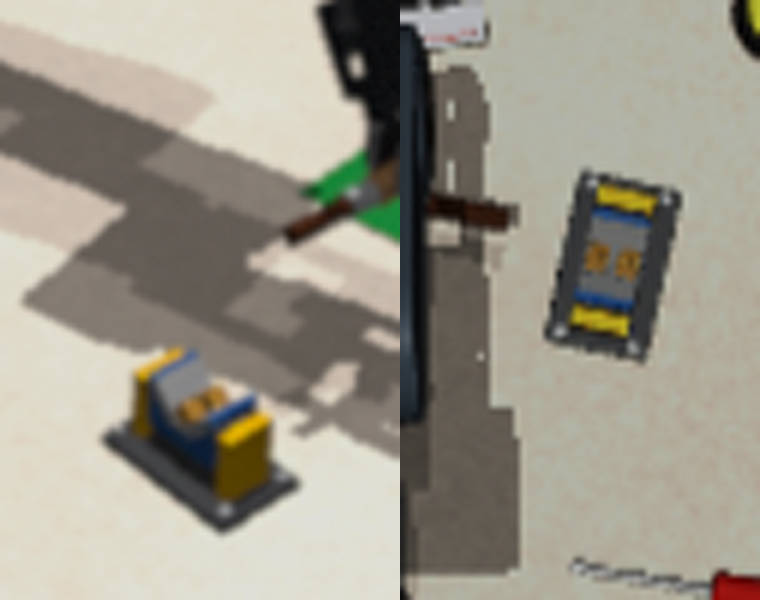

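Run:
```python
from h import *
b=snapshot("top");h=cv2.cvtColor(b,cv2.COLOR_RGB2HSV)
box=b[178:196,284:302].astype(int); print(box.sum(2))
a_=np.radians(-101.9);g=np.r_[np.cos(a_),np.sin(a_),0];c=status.sense()["tcp_pos"]+[0,0,.004]
print([proj("top",c+k*g).round(1) for k in(.06,.075,.09)])
for o in blobs(b,(20,120,110),(32,255,255),(300,175,332,214)): print(o[0],o[1])
```

```text
[[ 53 155 274 278 283 279 281 278 277 306 518 520 522 520 514 513 511 513]
 [ 60 200 269 280 340 279 279 276 278 299 515 519 521 514 518 520 516 517]
 [ 69 218 266 293 507 282 279 276 275 296 514 517 516 514 513 515 515 518]
 [ 76 236 240 274 465 275 272 268 270 298 516 514 509 510 508 510 515 511]
 [ 88  90 122 177 237 238 235 240 257 287 475 477 508 506 509 512 510 504]
 [ 72  71  42  39  43  75  79 126 179 244 244 262 467 465 473 480 514 514]
 [ 63  73  43  46  37  44  47  83  75  82  96  96 189 190 263 298 515 509]
 [ 98  74  59  31  42  39  45  87  88  79  85  78  78  85 225 294 509 505]
 [236 217 250 212 151  82  51  82  79  83  84  86  86 100 279 351 511 510]
 [334 439 510 499 395 278 132 150 130 109 113  92 107 207 350 506 512 512]
 [328 433 494 487 493 482 249 272 274 226 316 260 277 419 507 505 501 506]
 [324 428 427 425 438 422 190 256 258 282 502 506 503 507 510 506 504 502]
 [298 394 395 385 399 382 191 192 192 218 436 484 487 509 513 515 507 508]
 [149 188 204 192 190 188 193 193 192 212 431 432 432 513 515 513 510 507]
 [152 196 259 208 208 203 208 209 189 208 427 429 433 513 520 518 508 503]
 [152 192 258 264 258 258 264 264 202 228 444 428 432 511 520 518 512 506]
 [149 193 265 266 264 270 267 265 265 288 504 443 438 503 512 508 509 508]
 [152 196 266 268 269 269 264 260 264 289 502 500 494 504 504 505 505 504]]
[array([289.2, 185.4]), array([293.7, 186.3]), array([298.1, 187.2])]
27 [317.22 182.74]
26 [312.92 203.04]
```

Request:
arm_command([
  [[30,0,-2,0],[35,0,0,0],[21.5,0,0,0],[0,-12,0,0],[0,-12,0,0],[0,-8,0,0],[0,-5,0,0],[0,0,0,0],[0,0,0,0]],
])

```text
t: 6.9
tcp_pos: [0.5759, 0.1052, 0.0491]
tool_rot: [0.073, 0.703, -0.073, 0.704]
force: [0.7, 0.0, -0.5]
finger_gap: 0.174
```

Run:
```python
from h import *
go(.5837,.1408,.0465,-11.8)
a=snapshot("scene"); b=snapshot("top"); cv2.imwrite("pics/g3.png",np.hstack([crop(a,(300,170,360,240),7),cv2.copyMakeBorder(crop(b,(285,165,340,225),7),0,70,0,0,0)]))
```

```text
t 6.9 tcp [0.5759 0.1052 0.0491] yaw -11.84 | turn -0.0007 shift [2.6, 36.4, 0.4] F [ 0.68  0.03 -0.49] gap 0.174
```

View pics/g3.png

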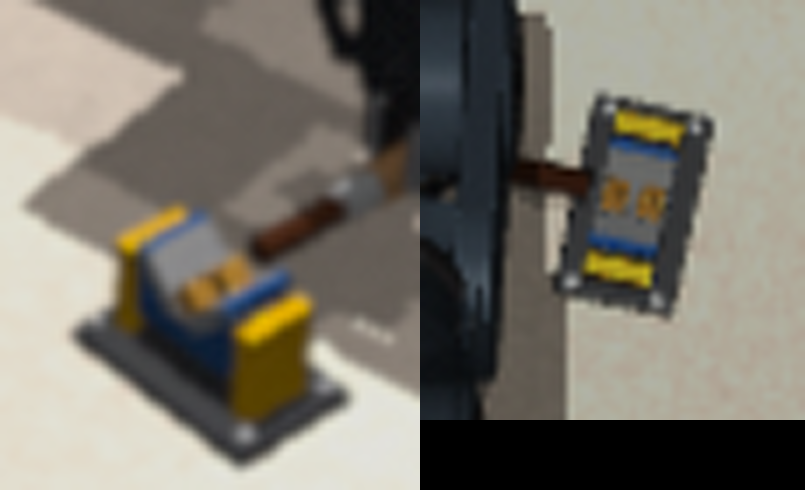

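Run:
```python
from h import *
b=snapshot("top").astype(float)
g=b.sum(2)
np.set_printoptions(linewidth=200,suppress=True)
print(g[184:196,298:330].astype(int))
L=cv2.cvtColor(b.astype(np.uint8),cv2.COLOR_RGB2HSV)
for nm,lo,hi in(("scrap",(8,60,60),(25,255,255)),("yel",(20,120,110),(32,255,255)),("blue",(95,60,40),(125,255,255))):
  for o in blobs(b.astype(np.uint8),lo,hi,(300,175,332,214)): print(nm,o[0],o[1])
a_=np.radians(-101.85);G=np.r_[np.cos(a_),np.sin(a_),0];c=status.sense()["tcp_pos"]+[0,0,.004]
print([proj("top",c+k*G).round(2) for k in(.07,.08,.09,.13)])
```

```text
[[ 58 155 270 269 270 295 509 514 517 509 371 167 161 157 118 148 125 132 184 269 338 330 327 333 162 154 206 165 228 517 519 514]
 [ 60 199 265 263 270 350 509 512 514 503 344 172 158 166 199 223 217 186 162 149 163 113 151 231 136 159 163 195 395 515 517 515]
 [ 61 197 255 268 295 512 518 510 507 491 173 164 159 174 284 261 251 250 237 228 218 185 181 138 145 160 162 189 415 506 513 512]
 [ 53 177 178 238 259 460 475 506 496 486 198 163 159 186 300 306 304 306 304 283 260 251 246 185 159 161 160 196 500 501 502 500]
 [ 45  42  40  44  97 131 210 453 442 434 163 147 164 204 308 307 306 301 302 304 304 304 302 228 159 160 158 183 502 505 503 502]
 [ 41  45  43  44  87  76  77  76  96  88  59  71 172 250 295 310 310 314 312 310 310 301 299 179 162 164 165 234 503 507 509 517]
 [ 36  42  39  48  82  88  86  85  82  82  79  79 163 200 227 280 301 309 312 307 311 313 308 186 160 162 189 394 505 504 510 513]
 [ 97  99  83  65  86  85  92  74  83  79  87  89 176 256 231 219 248 312 299 277 280 297 283 159 161 159 185 411 505 503 507 509]
 [215 194 185 147 152 208 216 188 104  61  88 162 197 239 238 188 224 308 260 238 218 236 192 159 160 158 193 498 502 510 513 508]
 [272 211 207 188 208 415 422 418 229 109 104 165 188 234 249 217 269 295 253 273 192 280 222 162 162 171 243 498 497 506 508 515]
 [268 270 260 206 229 437 441 435 279 149 142 170 239 266 259 249 263 274 231 251 216 244 141 160 161 187 306 500 503 504 507 509]
 [262 263 266 263 286 499 498 481 100 167 163 174 229 216 272 246 243 278 262 257 250 204 180 161 161 196 418 504 504 502 506 506]]
scrap 24 [317.92 182.21]
scrap 19 [317.53 193.37]
scrap 18 [312.44 192.28]
scrap 5 [309.4 200.8]
scrap 4 [314.75 201.75]
yel 26 [317.12 182.77]
yel 26 [312.92 203.04]
blue 22 [313.45 199.59]
blue 16 [316.31 185.75]
[array([303.9 , 190.81]), array([306.72, 191.4 ]), array([309.53, 192.  ]), array([320.8 , 194.37])]
```

Request:
arm_command([
  [[2.5,0,-1.5,0],[0,0,0,0],[0,-4,0,0],[0,-4,0,0],[0,-4,0,0],[0,-4,0,0],[0,-4,0,0],[0,-4,0,0],[0,-4,0,0],[0,0,0,0]],
])

```text
t: 8.05
tcp_pos: [0.568, 0.0778, 0.0457]
tool_rot: [0.073, 0.703, -0.073, 0.703]
force: [-0.0, -0.2, -1.0]
finger_gap: 0.177
```

Request:
arm_command([
  [[0,-3,0,0],[0,-3,0,0],[0,-3,0,0],[0,-3,0,0],[0,-3,0,0],[0,-3,0,0],[0,0,0,0],[0,0,0,0]],
])

```text
t: 8.85
tcp_pos: [0.5644, 0.0607, 0.0457]
tool_rot: [0.073, 0.703, -0.073, 0.703]
force: [-0.1, 0.3, -0.7]
finger_gap: 0.173
```

Run:
```python
from h import *
go(.5655,.0565,.0465,-11.8)
a=snapshot("scene"); b=snapshot("top"); cv2.imwrite("pics/g4.png",np.hstack([crop(a,(295,170,355,240),7),cv2.copyMakeBorder(crop(b,(295,165,350,225),7),0,70,0,0,0)]))
```

```text
t 8.85 tcp [0.5644 0.0607 0.0457] yaw -11.82 | turn -0.0003 shift [-0.8, -3.9, 1.9] F [-0.09  0.31 -0.72] gap 0.173
```

View pics/g4.png

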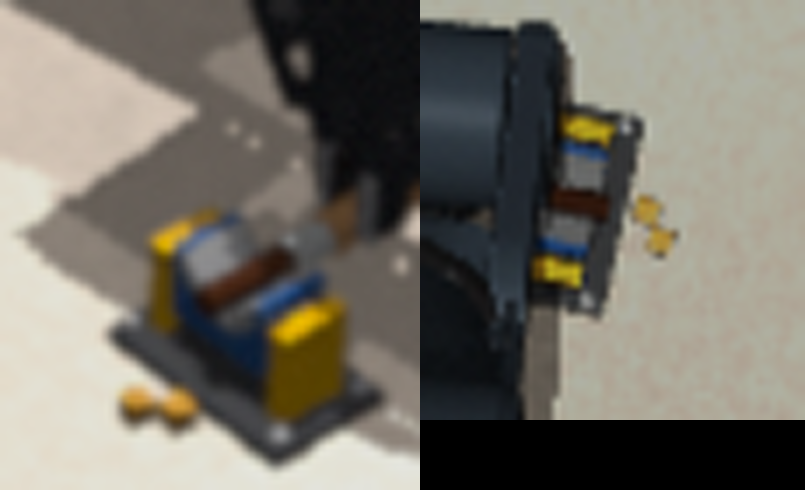

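Request:
arm_command([
  [[0,20,0,0],[0,35,0,0],[0,35,0,0],[-30,0,0,0],[-35,0,0,0],[-20,0,0,0],[0,30,-10,0],[0,35,-13,0],[0,35,-13,0],[0,35,-13,0]],
])

```text
t: 9.95
tcp_pos: [0.562, 0.2924, 0.1308]
tool_rot: [0.073, 0.703, -0.073, 0.703]
force: [0.8, 0.8, -1.1]
finger_gap: 0.175
```

Request:
arm_command([
  [[0,0,0,-0.1],[0,0,0,-0.145],[0,0,0,-0.145],[0,0,0,-0.145],[0,0,0,-0.145],[0,0,0,-0.145],[0,0,0,-0.145],[0,0,0,-0.145],[0,0,0,-0.145],[0,0,0,-0.145]],
])

```text
t: 10.95
tcp_pos: [0.5622, 0.2912, 0.1305]
tool_rot: [-0.401, 0.583, 0.401, 0.582]
force: [-0.3, -0.9, -0.0]
finger_gap: 0.174
```

Request:
arm_command([
  [[0,0,0,-0.14],[0,0,0,-0.14],[0,0,0,-0.12],[0,0,0,0],[0,0,0,0]],
])

```text
t: 11.45
tcp_pos: [0.5623, 0.2911, 0.1306]
tool_rot: [-0.506, 0.494, 0.506, 0.493]
force: [-0.2, -0.0, -1.0]
finger_gap: 0.176
```

Run:
```python
from h import *
go(.562,.3085,.0068,91.84)
```

```text
t 11.45 tcp [0.5623 0.2911 0.1306] yaw 91.48 | turn -0.0063 shift [123.8, -0.3, 17.4] F [-0.22 -0.02 -1.  ] gap 0.176
```

Lower slowly onto the mat.

Request:
arm_command([
  [[40,0,17,0],[45,0,0,0],[25,0,0,0],[6,0,0,0],[4,0,0,0],[2,0,0,0],[2,0,0,0],[0,0,0,0],[0,0,0,0]],
])

```text
t: 12.35
tcp_pos: [0.5626, 0.3082, 0.0077]
tool_rot: [0.507, -0.492, -0.507, -0.493]
force: [0.0, -0.2, -0.2]
finger_gap: 0.173
```

Request:
arm_command([
  [[0,0,0,0],[0,0,0,0],[0,0,0,0],[0,0,0,0],[0,0,0,0],[0,0,0,0]],
], jaw=70)

```text
t: 12.95
tcp_pos: [0.562, 0.3081, 0.0066]
tool_rot: [-0.507, 0.493, 0.507, 0.493]
force: [0.3, -0.2, -0.2]
finger_gap: 0.697
```

Request:
arm_command([
  [[-15,0,0,0],[-35,0,0,0],[-45,0,0,0],[-45,0,0,0],[-10,0,-30,0],[0,0,-45,0],[0,0,-45,0],[0,0,-45,0],[0,0,-45,0],[0,0,-45,0]],
], jaw=100)

```text
t: 13.95
tcp_pos: [0.5692, 0.0515, 0.158]
tool_rot: [0.508, -0.492, -0.507, -0.493]
force: [1.4, 1.0, 0.6]
finger_gap: 0.999
```

Run:
```python
from h import *
go(.508,-.301,.16,-66)
b=snapshot("top"); cv2.imwrite("pics/g5.png",np.hstack([crop(b,(200,150,260,225),6),crop(b,(381,187,441,262),6)]))
for nm,lo,hi in(("wood",(8,60,90),(25,255,255)),("dark",(0,0,0),(179,255,60))): print([(nm,o[0],o[1],toplane("top",o[1],.01)) for o in blobs(b,lo,hi,(217,160,241,222))])
```

```text
t 13.95 tcp [0.5692 0.0515 0.158 ] yaw 91.63 | turn 2.7512 shift [-2.0, -199.3, 297.1] F [1.38 1.02 0.64] gap 0.999
[('wood', 116, array([227.66, 198.79]), array([0.53602138, 0.30867804, 0.01      ]))]
[('dark', 59, array([228.08, 173.71]), array([0.62562152, 0.30855135, 0.01      ])), ('dark', 14, array([230. , 192.5]), array([0.55843627, 0.30071796, 0.01      ])), ('dark', 6, array([231. , 208.5]), array([0.50153774, 0.2963313 , 0.01      ]))]
```

View pics/g5.png

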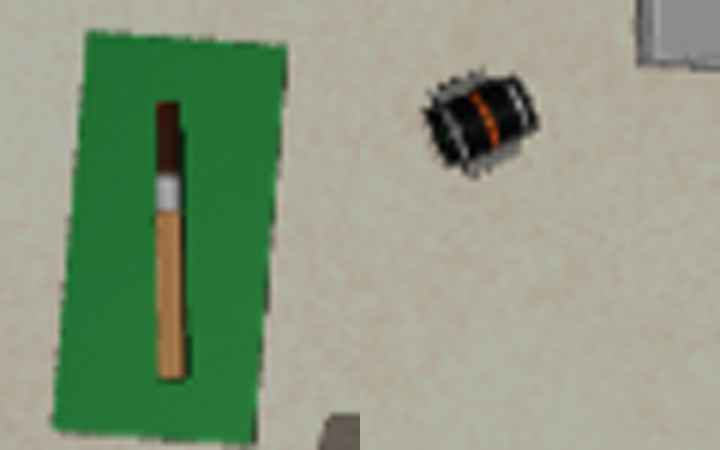

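Run:
```python
from h import *
go(.505,-.3035,.10,111)
```

```text
t 14.0 tcp [0.5702 0.0446 0.158 ] yaw 91.4 | turn -0.342 shift [58.0, 185.6, -301.6] F [ 0.51 -3.37 -0.02] gap 1.003
```

Request:
arm_command([
  [[0,0,0,-0.114],[0,0,0,-0.114],[0,0,0,-0.114],[0,18,-30,0],[0,24,-39,0],[0,24,-39,0],[0,24,-39,0],[0,24,-39,0],[0,24,-39,0],[0,24,-39,0]],
])

```text
t: 15.0
tcp_pos: [0.5134, -0.2532, 0.1579]
tool_rot: [0.584, -0.399, -0.583, -0.399]
force: [0.8, 0.0, -0.6]
finger_gap: 0.999
```

Request:
arm_command([
  [[30,23,-37,0],[28,0,0,0],[0,0,0,0],[0,0,0,0],[0,0,0,0]],
])

```text
t: 15.5
tcp_pos: [0.507, -0.2915, 0.1019]
tool_rot: [0.585, -0.399, -0.583, -0.399]
force: [-0.0, 0.1, 0.6]
finger_gap: 0.999
```

Run:
```python
from h import *
go(.505,-.3035,.0085,111); print(status.sense()["q"].round(2))
a=snapshot("scene"); b=snapshot("top"); cv2.imwrite("pics/g6.png",np.hstack([crop(a,(205,210,285,300),5),cv2.copyMakeBorder(crop(b,(370,170,430,230),6),0,90,0,0,0)]))
```

```text
t 15.5 tcp [ 0.507  -0.2915  0.1019] yaw 111.3 | turn 0.0052 shift [93.4, 6.2, -10.5] F [-0.02  0.13  0.57] gap 0.999
[-0.71  0.65  1.64  0.    0.85 -2.66]
```

View pics/g6.png

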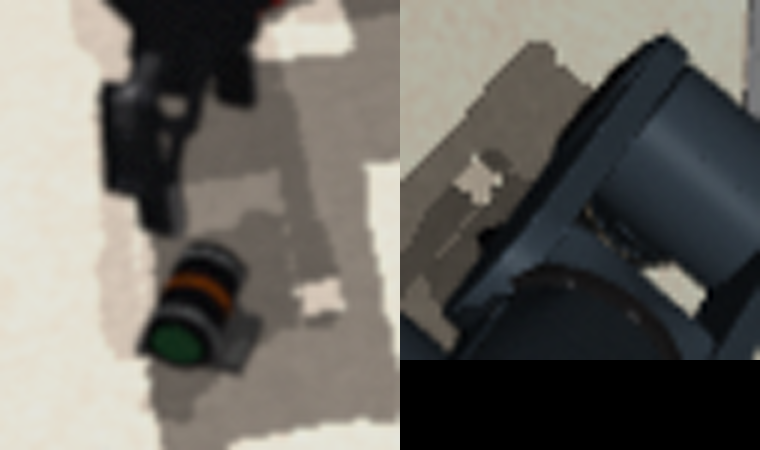

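Run:
```python
from h import *
a=cv2.imread("pics/scene0.png")[:,:,::-1]
o=blobs(a,(40,40,10),(90,255,120),(230,270,250,287)); print(o[0][:2])
F=toplane("scene",o[0][1],.028); B=toplane("scene",(244.2,266.4),.0455)
F2=toplane("scene",(240.6,278.4),.028)
for f in(F,F2):
  d=B-f; print(f,B,np.linalg.norm(d[:2]),np.degrees(np.arctan2(d[1],d[0])))
for y in(-64,-69,-72):
  u=np.r_[np.cos(np.radians(y)),np.sin(np.radians(y)),0]; print(y,"center from face",F-27e-3*u, F+27e-3*u,"proj face",proj("scene",np.r_[.505,-.3035,.028]+.027*u),proj("scene",np.r_[.505,-.3035,.028]-.027*u),proj("scene",[.505,-.3035,.046]))
```

```text
(76, array([239.99, 278.28]))
[ 0.51695553 -0.32586105  0.028     ] [ 0.51023182 -0.30200698  0.0455    ] 0.024783558065930748 105.74147840587939
[ 0.51840148 -0.3252388   0.028     ] [ 0.51023182 -0.30200698  0.0455    ] 0.024626419638123204 109.37464328450216
-64 center from face [ 0.50511951 -0.30159361  0.028     ] [ 0.52879155 -0.35012849  0.028     ] proj face [239.40718517 278.72557762] [246.05019153 262.88692105] [242.2039321  265.65803146]
-69 center from face [ 0.5072796  -0.30065438  0.028     ] [ 0.52663147 -0.35106772  0.028     ] proj face [238.49291232 278.54845747] [246.93568652 263.05317869] [242.2039321  265.65803146]
-72 center from face [ 0.50861208 -0.30018252  0.028     ] [ 0.52529899 -0.35153957  0.028     ] proj face [237.96018406 278.4128578 ] [247.45279637 263.18044316] [242.2039321  265.65803146]
```

Request:
arm_command([
  [[20,3.8,-9.8,0.01],[30,0,0,0],[25,0,0,0],[15,0,0,0],[6,0,0,0],[0,0,0,0],[0,0,0,0]],
])

```text
t: 16.3
tcp_pos: [0.5068, -0.3029, 0.0053]
tool_rot: [0.582, -0.402, -0.581, -0.402]
force: [0.6, -0.3, 0.4]
finger_gap: 1.001
```

Request:
arm_command([
  [[0,0,0,0],[0,0,0,0],[0,0,0,0],[0,0,0,0],[0,0,0,0],[0,0,0,0],[0,0,0,0]],
], jaw=0, force=40)

```text
t: 17.0
tcp_pos: [0.5066, -0.3029, 0.0055]
tool_rot: [0.582, -0.402, -0.581, -0.402]
force: [-0.1, 0.4, 5.2]
finger_gap: 0.631
```

Request:
arm_command([
  [[-10,0,0,0],[-30,0,0,0],[-40,0,0,0],[-30,0,0,0],[0,0,0,0],[0,0,0,0],[0,0,0,0]],
])

```text
t: 17.7
tcp_pos: [0.505, -0.3017, 0.1131]
tool_rot: [-0.58, 0.402, 0.583, 0.402]
force: [-1.0, 0.1, -2.3]
finger_gap: 0.629
```

Run:
```python
from h import *
go(.5538,-.0011,.12,78.15)
a=snapshot("scene"); cv2.imwrite("pics/g7.png",crop(a,(205,180,285,280),6))
```

```text
t 17.7 tcp [ 0.505  -0.3017  0.1131] yaw 110.63 | turn 0.5669 shift [-6.9, 14.0, 304.2] F [-0.96  0.09 -2.27] gap 0.629
```

View pics/g7.png

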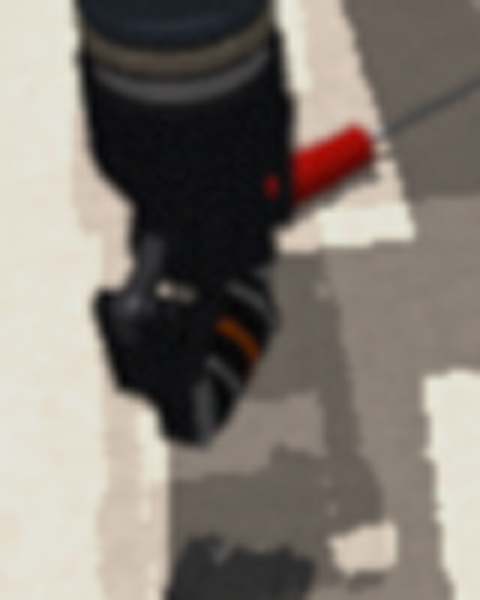

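Request:
arm_command([
  [[0,0,0,0.1],[0,0,0,0.12],[0,0,0,0.12],[0,0,0,0.12],[0,0,0,0.107],[0,1,22,0],[0,2,40,0],[0,2,42,0],[0,2,42,0],[0,2,42,0]],
])

```text
t: 18.75
tcp_pos: [0.5349, -0.1149, 0.1127]
tool_rot: [-0.444, 0.55, 0.447, 0.549]
force: [1.2, 0.1, -0.7]
finger_gap: 0.631
```

Request:
arm_command([
  [[0,2,40,0],[0,2,35,0],[0,1,25,0],[0,1,13,0],[0,0,0,0],[0,0,0,0],[0,0,0,0]],
])

```text
t: 19.45
tcp_pos: [0.5531, -0.0063, 0.114]
tool_rot: [-0.445, 0.549, 0.445, 0.549]
force: [0.2, -0.3, -1.2]
finger_gap: 0.635
```

Run:
```python
from h import *
go(.5517,-.0006,.08,78.15)
```

```text
t 19.45 tcp [ 0.5531 -0.0063  0.114 ] yaw 78.06 | turn -0.0015 shift [34.0, 2.5, 5.2] F [ 0.2  -0.32 -1.2 ] gap 0.635
```

Request:
arm_command([
  [[10,2.5,5.2,0],[15,0,0,0],[9,0,0,0],[0,0,0,0],[0,0,0,0],[0,0,0,0]],
])

```text
t: 20.05
tcp_pos: [0.5522, 0.0005, 0.0807]
tool_rot: [-0.446, 0.549, 0.445, 0.549]
force: [0.4, 0.2, -0.9]
finger_gap: 0.634
```

Run:
```python
from h import *
go(.5517,-.0006,.08,78.15)
a=snapshot("scene"); b=snapshot("top"); cv2.imwrite("pics/g8.png",np.hstack([crop(a,(290,150,370,245),6),crop(b,(295,165,348,260),6)]))
n=np.r_[-.978,.207,0]; g=np.r_[.207,.978,0]; J=np.r_[.5517,-.0006,0]
for o in blobs(a,(3,110,70),(17,255,255),(290,150,370,245)): print(o[0],o[1])
for w in("scene","top"):
  p=status.sense()["tcp_pos"]+[0,0,.0225]; print(w,"axis ends",proj(w,p+.027*g),proj(w,p-.027*g),"blue corners",[proj(w,J+s*.017*g+q*.027*n+[0,0,.06]).round(1) for s in(1,-1) for q in(1,-1)])
```

```text
t 20.05 tcp [5.522e-01 5.000e-04 8.070e-02] yaw 78.14 | turn -0.0002 shift [0.7, 0.3, -1.2] F [ 0.38  0.16 -0.86] gap 0.634
11 [368.09 164.36]
4 [332.5 190.5]
4 [317.5 226.5]
scene axis ends [337.54723654 190.52816237] [323.0660578  198.36001503] blue corners [array([327.4, 199.6]), array([340.5, 208.9]), array([318.5, 204.5]), array([331.5, 214. ])]
top axis ends [306.59282101 190.48867817] [322.25688334 193.81487737] blue corners [array([308.3, 200. ]), array([311.6, 184.7]), array([318., 202.]), array([321.2, 186.8])]
```

View pics/g8.png

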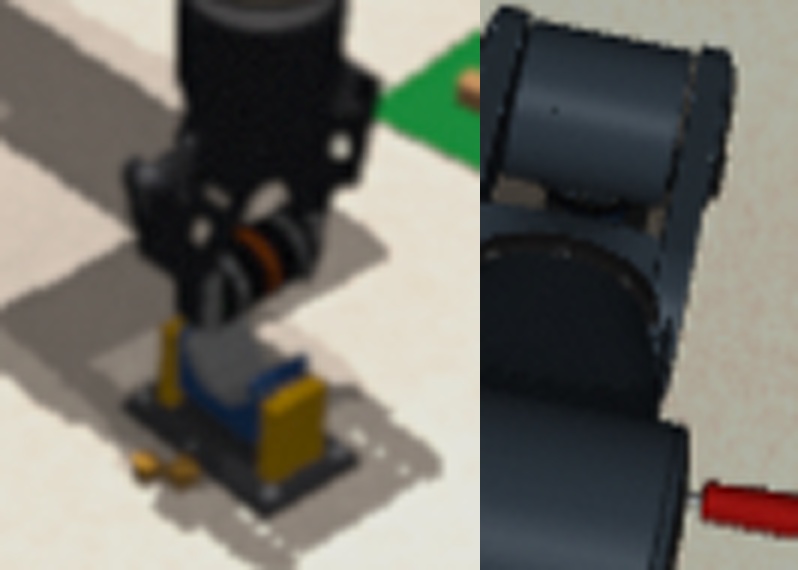

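Request:
arm_command([
  [[12,0,-1,0],[12,0,0,0],[6,0,0,0],[2,0,0,0],[0,0,0,0],[0,0,0,0],[0,0,0,0]],
])

```text
t: 20.85
tcp_pos: [0.5519, -0.0003, 0.0486]
tool_rot: [-0.446, 0.549, 0.446, 0.549]
force: [0.0, 0.4, -1.1]
finger_gap: 0.634
```

Request:
arm_command([
  [[2,0,0,0],[0,0,0,0],[2,0,0,0],[0,0,0,0],[1,0,0,0],[0,0,0,0],[0,0,0,0]],
])

```text
t: 21.55
tcp_pos: [0.5517, -0.0003, 0.0433]
tool_rot: [-0.446, 0.549, 0.446, 0.549]
force: [-0.5, 0.3, -1.2]
finger_gap: 0.629
```

Request:
arm_command([
  [[1,0,0,0],[0,0,0,0],[1,0,0,0],[0,0,0,0],[0,0,0,0]],
])

```text
t: 22.05
tcp_pos: [0.5519, -0.0003, 0.0415]
tool_rot: [-0.446, 0.549, 0.446, 0.549]
force: [0.7, 0.2, 1.3]
finger_gap: 0.636
```

Request:
arm_command([
  [[1,0,0,0],[0,0,0,0],[1,0,0,0],[0,0,0,0],[1,0,0,0],[0,0,0,0],[0,0,0,0]],
])

```text
t: 22.75
tcp_pos: [0.5518, -0.0003, 0.0385]
tool_rot: [-0.446, 0.549, 0.446, 0.549]
force: [0.4, 0.3, 6.0]
finger_gap: 0.634
```

Request:
arm_command([
  [[1,0,0,0],[0,0,0,0],[1,0,0,0],[0,0,0,0],[0,0,0,0],[0,0,0,0]],
])

```text
t: 23.35
tcp_pos: [0.552, -0.0003, 0.0367]
tool_rot: [-0.446, 0.549, 0.445, 0.549]
force: [0.7, 0.4, 7.1]
finger_gap: 0.632
```

Request:
arm_command([
  [[1,0,0,0],[0,0,0,0],[0,0,0,0],[0,0,0,0],[0,0,0,0]],
])

```text
t: 23.85
tcp_pos: [0.5521, -0.0004, 0.0359]
tool_rot: [-0.446, 0.549, 0.445, 0.549]
force: [1.1, 0.5, 7.1]
finger_gap: 0.634
```

Run:
```python
from h import *
go(.5517,-.0006,.035,78.15)
a=snapshot("scene"); b=snapshot("top")
cv2.imwrite("pics/g9.png",np.hstack([crop(a,(295,165,365,240),8)]))
F=[status.sense()["force"]]
for i in range(4): snapshot("top"); F.append(status.sense()["force"])
print(np.mean(F,0).round(2),status.sense()["t"])
```

```text
t 23.85 tcp [ 5.521e-01 -4.000e-04  3.590e-02] yaw 78.15 | turn -0.0 shift [0.9, 0.3, -0.3] F [1.09 0.49 7.1 ] gap 0.634
[ 0.41 -0.1   7.62] 24.15
```

View pics/g9.png

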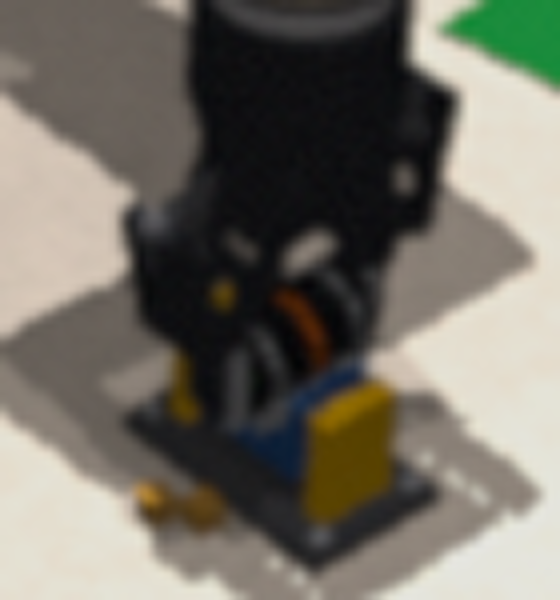

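```bash
python3 -c "
from station import ticket; print(ticket.sign_off())"
```

```text
the job is handed in; nothing more can be done
None
```

I handed the job in at about 24 s of the 64 s allowed; the hand-in reported no verdict.

- **Sweep:** I pushed both offcuts along the groove with the brush tip. They dropped off the block's end and lie on the bench beside the base plate.
- **Brush:** It lies flat on its mat again, released. The top view after I let go confirmed this.
- **Barrel:** I lifted it off its cradle by its end faces, turned it into line with the groove and pressed it gently down. The arm is still holding it there.

Last checks:
- **Press depth:** The two readings differ slightly but both fall within 3.5–8.5 mm. The push of about 8.7 N suggests 5.2 mm. The tool height since first contact suggests about 5.9 mm.
- **Seating:** Sideways force was under about 1 N. The last picture shows the barrel in the V and the block's top about level with the cheeks, but one finger hid part of it.
- **Not measured:** I had no reading of the force on each side of the V. Lengthwise centring is from calibration only, which I take to be good to about 2 mm.
- **Other things on the bench:** I did not re-measure the bystanders. I saw no contact with any of them.

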